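Pass a syrup jar through a two-door hatch

TASK

Pass the small amber syrup jar through the steel hatch: set it down gently, upright, inside the chamber through the open top door, slide the top door (red grip) fully shut, and only then slide the rear door (blue grip) fully open so that it can be taken out on the far side. The two doors must never stand open at the same time, and the salt shaker and the spice jar stay where they are.

Things in the scene. Friction and masses are not known exactly. Their poses are not given: they have to be found in the camera images.
- chamber (a point): Centre of the chamber's inner floor, 6 mm above the table. Axes are the hatch's: x to its rear (away from the robot), y to its left, z up. The chamber is 130 mm (x) by 150 mm (y) inside, walls 8 mm thick and 92 mm high; its mouth on top is 124 by 150 mm when the top door is fully open; 87 mm from floor to the shut top door. Fingers that reach in should open only part way.
- hatch: Fixed stainless pass-through box, 146 mm (x) by 332 mm (y), 92 mm high, rails on top to 106 mm; axes as for the chamber. Origin on the table under the chamber's centre. The chamber is its left end; the right end (y from -79 to -249 mm) is a closed housing; the open doors park on top of it and behind it.
- outer_door (a joint): Top (outer) door: a flat clear panel with aluminium end strips and a red upright grip, sliding level along the hatch's y. 0 = fully shut over the chamber, grows in m as it slides to the hatch's -y (right), 0.16 = fully open. Starts open at 0.145 to 0.16. Light friction (about 1.5 N), stays where left, end stop at 0.
- outer_grip (a point): Centre of the top door's red grip: an upright plate 24 mm (x) by 12 mm (y) by 45 mm tall, centre 125 mm and top 145 mm above the table. Pinch it from above across the hatch's y, or push it, and slide it along y. It stands over the chamber's centre when the door is shut, and q to the -y side of that when open by q.
- inner_door (a joint): Rear (inner) door: an upright aluminium panel on the hatch's far (+x) face, sliding level along the hatch's y. 0 = fully shut (as it starts), grows in m as it slides to the hatch's -y (right), 0.15 = fully open, end stop there. Light friction (about 1.5 N), stays where left.
- inner_grip (a point): Centre of the rear door's blue grip: an upright plate of the same size and height as the red one (24 x 12 x 45 mm, centre 125 mm above the table), on a narrow arm behind the hatch, 125 mm to the +x side of the chamber's centre; y = 0 from there when shut, -q when open by q. Pinch across y from above, or push.
- jar_center (a point): Centre, 37 mm above its underside, of the jar to be passed: a small rectangular jar of amber syrup with a pink cap, 74 mm tall in all. Its body is 36 mm wide along its own x and 46 mm along its own y, flat-sided up to about 60 mm above its underside (grasp it there, well up, not by the cap). About 0.11 kg. Stands on the table left of the hatch.
- salt_center (a point): Centre of a bystander: a salt shaker with a grey domed top, 44 mm diameter, 90 mm tall, standing on the table. Leave it alone.
- spice_center (a point): Centre of a bystander: a spice jar with a yellow-brown cap, 45 mm diameter, 100 mm tall, standing on the table. Leave it alone.
Mind the look-alikes: they are no part of the job. Leave any green or purple look-alike of the part that bears jar_center alone.

How it is judged:
By the outcome, as a careful person would: the job done as asked, in the order asked, and still so for the second after the job is handed in, with the robot touching nothing.
It also fails if it takes over 64 s, if anything falls off the work surface, if the arm or the gripper's body presses on something with over 40 N, if the wrist force passes 120 N, or if a joint passes its speed limit or range.

ROBOT

A 6-joint arm with a two-finger parallel gripper is mounted at the origin on a cart in front of the work surface, level with it; the furniture and walls round the work are solid. World frame = base frame: x ahead of the robot, y to its left, z up, the work surface at z = 0. Lengths are in m, angles in degrees, forces in N, time in s.
With the tool pointing down it reaches from about 0.35 to 0.975 m from the base axis. Payload 7.1 kg.
Tool frame: the origin (TCP) lies where the fingers leave the gripper's body, on its centre line; the fingertips stand 80 mm ahead of it and the grasp point (between the pads) lies 61 mm ahead of it (bot.tcp_to_grasp is the distance from the TCP to the grasp point, in m); z points along the fingers, y is the direction in which the jaws open and shut (so a half turn about z gives the same grasp; the last joint's range is limited). The gripper opens to 88 mm and grips with 3 to 60 N. Pads are 20 mm wide; open, the fingers measure 115 mm over their backs; the gripper's body (75 mm by 178 mm) begins 61 mm behind the grasp point.
Start: joints at [-68.354, 24.242, 93.386, -0, 62.372, -1.089], TCP at [0.242, -0.576, 0.303] pointing down, gripper open.
Joint ranges: [-172.04, 172.04], [-51.8, 120.97], [4.93, 147.93], [-75.15, 255.16], [6.16, 154.13], [-145.62, 145.62]. Speed limits (degrees/s): [136.94, 136.94, 172.46, 180, 180, 180].

INTERFACE

Orientations are given as [roll, pitch, yaw] about the fixed x, y, z axes, in that order (R = Rz(yaw) Ry(pitch) Rx(roll)).
In Python, from bench import bot gives the robot as it stands.
- The arm moves only by the tool drive_tool, never from a script. Its argument "motion" is a list of rows, each an object with "delta_pos": the shift along the tool's x, y, z in mm, a list of three; "twist": the turn about the tool's z in degrees; "hand": the gripper command: -1 is shut, 1 is fully open, values between are in proportion. A call has 1 to 12 rows; each row shifts and turns the commanded pose from where the row before left it, along the tool's axes as they then stand; what a row does not reach is not made up. A row lasts 1/10 s, in which the tool goes at most 50 mm and 8.59 degrees, less where a joint would pass 70% of its speed; a pose out of reach is approached as far as the arm can. A call with a gripper value outside its range is refused whole. The fingers move at their own pace and stop on an object; the grip force is fixed at half the most. Time passes only in rows, so rows that do not move let the fingers close. It gives the time, the measured TCP pose, the force and the opening at its end, in the units of the state.
- bot.get_obs(): the state, without advancing time (a new reading comes with each control period).
- bot.capture(name): name is "side" or "top"; returns (picture, depth): 420x560x3 uint8, red, green, blue; 420x560 float32, m along the optical axis (not along the pixel's ray), 0 where there is no reading.
- bot.camera_info(name): a dict with "intrinsics" (3x3 intrinsics, pixels), "R" (3x3) and "t" (3): a world point X has camera coordinates R X + t. Camera axes: x right, y down, z forward; pixel columns grow to the right and rows downward; lengths in m; the calibration is good to about 2 mm. A picture is of the moment at which its call begins. camera_info takes no time and is no camera call.
- bot.sign_off(): hands the job in, once; it reports no verdict.
The state is a dict: "t": time; "qpos": joint angles; "dq": joint speeds; "joint_torque": joint torques, N m; "ee_pos": TCP position; "eef_rot": TCP orientation; "force": force on the tool from outside, world axes, zero at the start; "wrist_torque": the same for the moment, N m; "width": finger opening in m.
Only numpy, scipy, OpenCV 4.12 (cv2) and the standard library are available. Lean on these libraries where they do the work, as an engineer would, in place of code of your own. Each camera call takes 0.05 s, during which the arm holds its last target.

## Working session

There is one attempt and no reset: what is moved stays moved. The work goes in short steps, Python scripts to look and compute and a tool call to move; the robot and the scene stay as the last step left them, time stands still between calls to the robot, and variables do not carry over. Pictures are saved under pics/ and viewed, and the job is handed in when it is done.

Besides the shell and the picture viewer there is one more tool, called after "Emit:" by a JSON object that holds its "op" and its "data", one argument or row to a line. drive_tool: Moves the arm, as the interface text tells. Its arguments: {"type":"object","properties":{"motion":{"type":"array","items":{"type":"object","properties":{"delta_pos":{"type":"array","items":{"type":"number"}},"twist":{"type":"number"},"hand":{"type":"number"}}}}},"required":["motion"]}

```bash
mkdir -p pics; ls
cat > h.py <<'E'
import numpy as np,cv2
from bench import bot
def cap(n,f):
    p,d=bot.capture(n); cv2.imwrite('pics/'+f+'.png',cv2.cvtColor(p,cv2.COLOR_RGB2BGR)); np.savez('pics/'+f+'.npz',p=p,d=d); return p,d
def ray(n,u,v):
    c=bot.camera_info(n);R=np.array(c['R']);t=np.array(c['t']).ravel();K=np.array(c['intrinsics'])
    return -R.T@t, R.T@(np.linalg.inv(K)@[u,v,1.])
def onplane(n,u,v,z):
    o,d=ray(n,u,v); return o+d*(z-o[2])/d[2]
def depthpt(n,u,v,d):
    o,r=ray(n,u,v); return o+r*d
def proj(n,X):
    c=bot.camera_info(n);x=np.array(c['R'])@X+np.array(c['t']).ravel();x=np.array(c['intrinsics'])@x;return x[:2]/x[2]
E
python3 - <<'E'
from h import *
for n in('top','side'):
    cap(n,n+'0'); print(n,ray(n,280,210),bot.camera_info(n)['intrinsics'])
print(bot.get_obs(),bot.tcp_to_grasp)
E
```

```text
pics
top (array([0.45771424, 0.14211877, 0.94464294]), array([ 0.07581616,  0.00228772, -0.99718062])) [[436.26197219   0.         284.76667   ]
 [  0.         436.26197219 210.77077914]
 [  0.           0.           1.        ]]
side (array([ 0.53819691, -0.53919785,  0.63256125]), array([-0.03635156,  0.79311344, -0.60820911])) [[383.98642475   0.         274.60964778]
 [  0.         383.98642475 213.24961113]
 [  0.           0.           1.        ]]
{'t': 0.1, 'qpos': array([-6.83545858e+01,  2.42809466e+01,  9.34265680e+01, -3.42529298e-04,
        6.23718285e+01, -1.08773055e+00]), 'dq': array([ 0.08593718, -0.11236557, -0.10927922, -0.0233457 , -0.02521576,
       -0.02260687]), 'joint_torque': array([ 9.97017764e-05, -5.45616066e+01, -2.74325734e+01,  6.46374444e-02,
        1.88703218e-02, -2.46898276e-05]), 'ee_pos': array([ 0.24141316, -0.5760727 ,  0.30197294]), 'eef_rot': array([-1.79920666e+02, -1.20299700e-03,  2.27333030e+01]), 'force': array([-0.12652531, -0.21356951,  0.38197152]), 'wrist_torque': array([ 0.01162352, -0.00212949,  0.09491856]), 'width': 0.08791069796222861} 0.0613
```

View pics/top0.png

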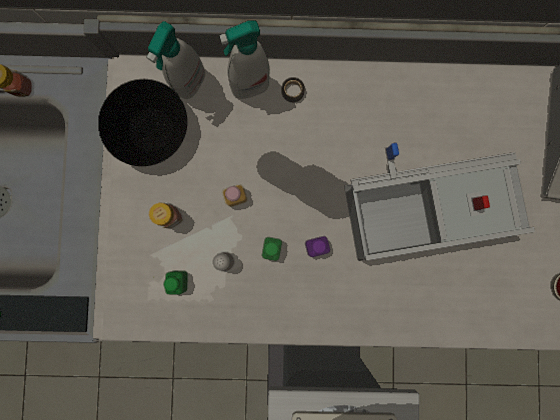

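View pics/side0.png

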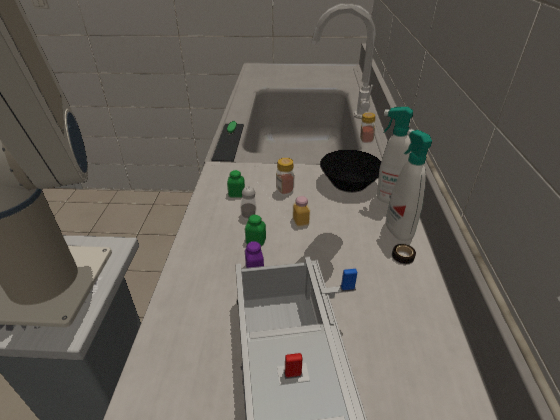

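Top-view candidates for the jar:
- amber with pink cap (234,195)
- green (272,248) and green (175,282)
- purple (317,246)
- spice jar, yellow-brown cap (162,215)

I choose (234,195), which is (301,212) in the side view, and check it in a crop. The red grip is at (480,203), the blue grip at (392,152), and the salt shaker at (223,261).

Run:
```python
from h import *
a=cv2.imread('pics/top0.png');b=cv2.imread('pics/side0.png')
A=cv2.resize(a[165:225,200:270],None,fx=5.5,fy=5.5,interpolation=cv2.INTER_CUBIC)
B=cv2.resize(b[185:245,265:335],None,fx=5.5,fy=5.5,interpolation=cv2.INTER_CUBIC)
cv2.imwrite('pics/crop1.png',np.hstack([A,B]))
C=cv2.resize(a[130:280,340:540],None,fx=4,fy=4,interpolation=cv2.INTER_CUBIC)
cv2.imwrite('pics/crop2.png',C)
```

```text
(no output)
```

View pics/crop1.png

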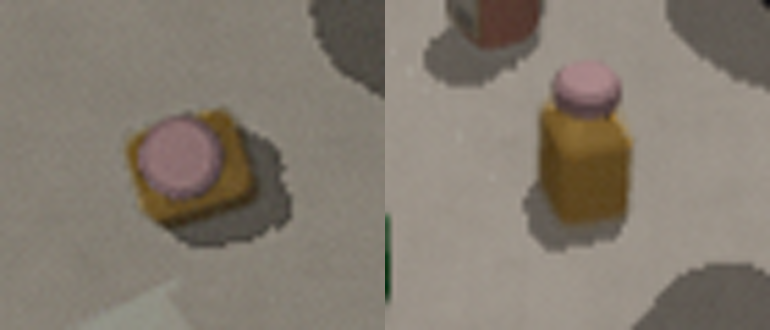

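View pics/crop2.png

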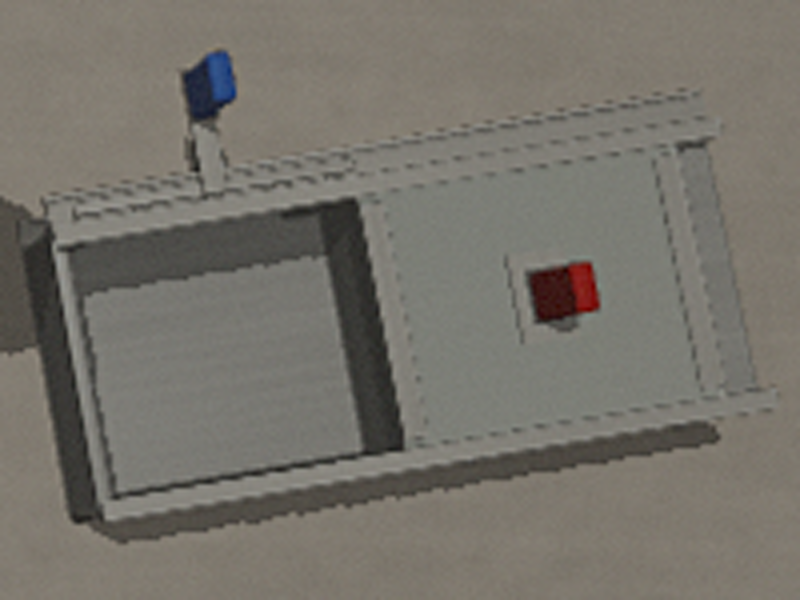

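The crop confirms the amber body and pink cap: a rectangular jar, rotated, with the cap at about (233,193). Now to measure.

```bash
cat > meas.py <<'E'
from h import *
def cloud(n,p,d):
    v,u=np.mgrid[0:420,0:560]; c=bot.camera_info(n);K=np.array(c['intrinsics']);R=np.array(c['R']);t=np.array(c['t']).ravel()
    X=np.stack([(u-K[0,2])/K[0,0]*d,(v-K[1,2])/K[1,1]*d,d],-1); return (X-t)@R
E
python3 - <<'E'
from meas import *
for n in('top','side'):
    f=np.load(f'pics/{n}0.npz');p,d=f['p'],f['d'];W=cloud(n,p,d)
    hsv=cv2.cvtColor(p,cv2.COLOR_RGB2HSV);H,S,V=[hsv[...,i].astype(int) for i in range(3)]
    z=W[...,2]
    print(n,'table z',np.median(z[(z>-.02)&(z<.02)]))
    def rep(name,m):
        q=W[m]; 
        if len(q)<5: print(name,len(q));return
        r=cv2.minAreaRect((q[:,:2]*1000).astype(np.float32)); print(name,len(q),'mean',q.mean(0).round(4),'zmax',q[:,2].max().round(3),'rect',np.round(r[0],1),np.round(r[1],1),round(r[2],1))
    blue=(H>100)&(H<125)&(S>120); red=((H<6)|(H>174))&(S>160)&(V>50)
    rep('blue',blue&(z>.135)); rep('red',red&(z>.135))
    u0,v0=(234,195) if n=='top' else (301,212)
    box=np.zeros(z.shape,bool); box[v0-22:v0+22,u0-22:u0+22]=1
    rep('jar all',box&(z>.015)); rep('amber',box&(z>.03)&(z<.064)&(S>110)); rep('cap',box&(z>.066))
    if n=='top':
        big=(W[...,1]<.07)&(W[...,1]>-.42)&(W[...,0]>.28)&(W[...,0]<.65)
        rep('rails',big&(z>.099)&(z<.112)); rep('hat',big&(z>.08)&(z<.112))
        for nm,(u,v) in dict(salt=(223,261),spice=(162,215),green1=(272,248),purple=(317,246),green2=(175,282)).items():
            b=np.zeros(z.shape,bool); b[v-20:v+20,u-20:u+20]=1; rep(nm,b&(z>.04))
E
```

```text
top table z 0.0016681999620230513
blue 74 mean [ 0.6328 -0.0611  0.1664] zmax 0.945 rect [547.2  30.7] [ 20.4 285.1] 42.9
red 84 mean [ 0.5433 -0.2346  0.144 ] zmax 0.149 rect [ 543.5 -235.5] [21.5 11.8] 10.9
jar all 431 mean [0.5516 0.2366 0.0783] zmax 0.945 rect [508.7 207.6] [158.4  49.6] 34.7
amber 160 mean [0.5507 0.2351 0.0522] zmax 0.06 rect [554.9 239.3] [33.1 41.8] 20.0
cap 192 mean [0.5514 0.2362 0.1143] zmax 0.945 rect [517.5 192.6] [153.7  29.9] 51.2
rails 5364 mean [ 0.5426 -0.2065  0.1024] zmax 0.111 rect [ 563.  -166.7] [208.1 332. ] 10.7
hat 9064 mean [ 0.551  -0.2057  0.0997] zmax 0.111 rect [ 562.9 -166.5] [208.1 333.4] 10.7
salt 324 mean [0.4202 0.2538 0.0852] zmax 0.945 rect [442.9 211.9] [ 38.4 137.3] 27.6
spice 611 mean [0.5081 0.3687 0.1013] zmax 0.945 rect [475.5 273.9] [261.1  50.3] 71.4
green1 397 mean [0.4476 0.1593 0.0878] zmax 0.945 rect [447.2 160.3] [36.5 45.7] 81.1
purple 394 mean [0.4539 0.0682 0.0764] zmax 0.945 rect [448.8  90.6] [38.1 97.4] 11.5
green2 434 mean [0.3764 0.3496 0.0766] zmax 0.945 rect [400.7 256.7] [ 49.3 251.2] 15.4
side table z 0.0012662939220415448
blue 106 mean [ 0.6323 -0.0772  0.1498] zmax 0.633 rect [ 499.9 -189.6] [385.4 588.3] 39.5
red 168 mean [ 0.5437 -0.2427  0.1459] zmax 0.633 rect [ 546.2 -385.4] [ 21.2 307.2] 1.0
jar all 423 mean [0.5527 0.2169 0.058 ] zmax 0.633 rect [554.2 -89. ] [ 76.2 897.7] 2.8
amber 181 mean [0.5559 0.2212 0.0466] zmax 0.061 rect [554.6 222.7] [23.1 40.1] 76.0
cap 100 mean [0.5539 0.1723 0.1166] zmax 0.633 rect [ 554.1 -143.5] [791.4  30. ] 89.9
```

Run:
```python
from meas import *
th0=np.radians(10.7)
for n in('top','side'):
    f=np.load(f'pics/{n}0.npz');p,d=f['p'],f['d'];W=cloud(n,p,d)
    hsv=cv2.cvtColor(p,cv2.COLOR_RGB2HSV);H,S,V=[hsv[...,i].astype(int) for i in range(3)]
    z=W[...,2].copy(); z[d==0]=-1
    def rep(name,m):
        q=W[m]; 
        if len(q)<5: print(name,len(q));return
        r=cv2.minAreaRect((q[:,:2]*1000).astype(np.float32)); print(name,len(q),'mean',q.mean(0).round(4),'zmax',q[:,2].max().round(3),'rect',np.round(r[0],1),np.round(r[1],1),round(r[2],1))
    blue=(H>100)&(H<125)&(S>120); red=((H<6)|(H>174))&(S>160)&(V>50)
    near=(z<.2)
    rep('blue',blue&(z>.14)&near); rep('red',red&(z>.14)&near);rep('blueall',blue&(z>.1)&near);rep('redall',red&(z>.1)&near)
    u0,v0=(234,195) if n=='top' else (301,212)
    box=np.zeros(z.shape,bool); box[v0-22:v0+22,u0-22:u0+22]=1
    box&=near
    rep('jar all',box&(z>.015)); rep('amber>50',box&(z>.05)&(z<.064)&(S>110)); rep('cap',box&(z>.07))
    if n=='top':
        th=th0
        for nm,(u,v) in dict(salt=(223,261),spice=(162,215),green1=(272,248),purple=(317,246),green2=(175,282)).items():
            b=np.zeros(z.shape,bool); b[v-20:v+20,u-20:u+20]=1; rep(nm,b&(z>.04)&near)
        big=(W[...,1]<.09)&(W[...,1]>-.42)&(W[...,0]>.28)&(W[...,0]<.72)&near
        for lo,hi in((.098,.112),(.085,.098)):
            q=W[big&(z>lo)&(z<hi)&~blue]
            xh=q[:,0]*np.cos(th)+q[:,1]*np.sin(th); yh=-q[:,0]*np.sin(th)+q[:,1]*np.cos(th)
            print(lo,'xh',np.histogram(xh,bins=np.arange(.44,.70,.008)))
            print('yh',np.percentile(yh,[0,.5,99.5,100]))
        # floor of chamber, edges
        q=W[big&(z>.0035)&(z<.012)]; rep('floor',big&(z>.0045)&(z<.012))
        v,u=np.mgrid[0:420,0:560]
        lab=np.where(d>0,z,np.nan)
        for v_ in (215,230): print([round(float(x)*1000) for x in lab[v_,345:460:3]])
        for u_ in (385,400,480): print([round(float(x)*1000) for x in lab[150:265:3,u_]])
```

```text
blue 71 mean [ 0.6378 -0.0667  0.1449] zmax 0.148 rect [637.8 -66.9] [21.9 10.7] 15.1
red 75 mean [ 0.5433 -0.2351  0.1448] zmax 0.149 rect [ 543.6 -235.6] [21.1 11.6] 8.2
blueall 86 mean [ 0.6372 -0.0662  0.1406] zmax 0.148 rect [637.7 -66.5] [21.9 11.5] 15.1
redall 128 mean [ 0.5432 -0.2332  0.1356] zmax 0.149 rect [ 543.5 -235.2] [21.5 12.3] 11.8
jar all 422 mean [0.5536 0.2386 0.0598] zmax 0.078 rect [556.2 241. ] [37. 46.] 18.7
amber>50 127 mean [0.5528 0.236  0.0547] zmax 0.06 rect [555.3 239.7] [32.1 41.3] 20.0
cap 174 mean [0.556  0.2411 0.0737] zmax 0.078 rect [555.9 241.3] [28.7 28.4] 2.0
salt 321 mean [0.4198 0.2549 0.0771] zmax 0.092 rect [419.4 256.7] [38.4 35.9] 29.6
spice 603 mean [0.5088 0.3717 0.0901] zmax 0.106 rect [510.6 376.2] [44.5 43.4] 36.2
green1 386 mean [0.4473 0.1598 0.0633] zmax 0.078 rect [447.2 160.3] [36.5 45.7] 81.1
purple 388 mean [0.4539 0.067  0.063 ] zmax 0.079 rect [453.8  65.7] [36.5 45.7] 16.5
green2 427 mean [0.375  0.353  0.0624] zmax 0.079 rect [373.8 356.3] [44.6 36.1] 1.4
0.098 xh (array([291, 287, 280, 289, 298, 248, 235, 245, 288, 286, 2
[... 600 characters left out ...]
  0,   0,   0,   0,   0,   0]), array([0.44 , 0.448, 0.456, 0.464, 0.472, 0.48 , 0.488, 0.496, 0.504,
       0.512, 0.52 , 0.528, 0.536, 0.544, 0.552, 0.56 , 0.568, 0.576,
       0.584, 0.592, 0.6  , 0.608, 0.616, 0.624, 0.632, 0.64 , 0.648,
       0.656, 0.664, 0.672, 0.68 , 0.688, 0.696]))
yh [-0.43479284 -0.43288977 -0.10172873 -0.1014428 ]
floor 5626 mean [ 0.5026 -0.1199  0.0063] zmax 0.012 rect [ 500.3 -165. ] [439.2 509.4] 0.0
[6, 3, 30, 63, 93, 90, 4, 8, 6, 5, 7, 10, 8, 8, 6, 6, 6, 9, 9, 8, 5, 6, 9, 10, 6, 7, 6, 14, 32, 48, 95, 99, 104, 100, 102, 101, 100, 97, 101]Traceback (most recent call last):
  File "<stdin>", line 32, in <module>
ValueError: cannot convert float NaN to integer
```

```bash
cat > go.py <<'E'
from h import *
import sys
def go(tgt,yaw=None,show=True):
    o=bot.get_obs();p=np.array(o['ee_pos']);y0=o['eef_rot'][2];y=np.radians(y0 if yaw is None else yaw)
    d=np.array(tgt)-p; x=np.array([np.cos(y),np.sin(y)]);yy=np.array([np.sin(y),-np.cos(y)])
    print('t',round(o['t'],2),'p',p.round(4),'rot',np.round(o['eef_rot'],2),'F',np.round(o['force'],1),'w',round(o['width'],4))
    print('twist first',None if yaw is None else round(y0-yaw,2),'delta mm',np.round([1000*d[:2]@x,1000*d[:2]@yy,-1000*d[2]],1))
E
python3 -c "
from go import *
go([.556,.241,.26],19.3)"
```

```text
t 0.1 p [ 0.2414 -0.5761  0.302 ] rot [-179.92   -0.     22.73] F [-0.1 -0.2  0.4] w 0.0879
twist first 3.43 delta mm [ 567.  -667.2   42. ]
```

Emit:
{"op": "drive_tool", "data": {
  "motion": [
    {"twist": 3.4,"delta_pos": [0,0,0],"hand": 1},
    {"delta_pos": [15,-18,0],"hand": 1},
    {"delta_pos": [24,-28,0],"hand": 1},
    {"delta_pos": [24,-28,0],"hand": 1},
    {"delta_pos": [24,-28,0],"hand": 1},
    {"delta_pos": [24,-28,0],"hand": 1},
    {"delta_pos": [24,-28,0],"hand": 1},
    {"delta_pos": [24,-28,0],"hand": 1},
    {"delta_pos": [24,-28,0],"hand": 1},
    {"delta_pos": [24,-28,0],"hand": 1},
    {"delta_pos": [24,-28,0],"hand": 1},
    {"delta_pos": [24,-28,0],"hand": 1}
  ]
}}

```text
$.motion[1]: bad value
```

Emit:
{"op": "drive_tool", "data": {
  "motion": [
    {"delta_pos": [24,-28,0],"hand": 1},
    {"delta_pos": [24,-28,0],"hand": 1},
    {"delta_pos": [24,-28,0],"hand": 1},
    {"delta_pos": [24,-28,0],"hand": 1},
    {"delta_pos": [24,-28,0],"hand": 1},
    {"delta_pos": [24,-28,0],"hand": 1},
    {"delta_pos": [24,-28,0],"hand": 1},
    {"delta_pos": [24,-28,0],"hand": 1},
    {"delta_pos": [24,-28,0],"hand": 1},
    {"delta_pos": [24,-28,0],"hand": 1},
    {"delta_pos": [24,-28,0],"hand": 1},
    {"delta_pos": [24,-28,0],"hand": 1}
  ]
}}

```text
$.motion[0]: bad value
```

Emit:
{"op": "drive_tool", "data": {
  "motion": [
    {"delta_pos": [12,-20,10],"hand": 1},
    {"delta_pos": [0,-10,20],"hand": 1},
    {"delta_pos": [0,0,10],"hand": 1},
    {"delta_pos": [0,0,0],"hand": 1},
    {"delta_pos": [0,0,0],"hand": 1}
  ]
}}

```text
$.motion[0]: bad value
```

```bash
python3 -c "
from go import *
go([.556,.241,.115],19.3)
cap('top','top1');cap('side','side1')
a=cv2.imread('pics/side1.png')
cv2.imwrite('pics/side1c.png',cv2.resize(a[60:300,180:440],None,fx=2.5,fy=2.5))"
```

```text
t 0.1 p [ 0.2414 -0.5761  0.302 ] rot [-179.92   -0.     22.73] F [-0.1 -0.2  0.4] w 0.0879
twist first 3.43 delta mm [ 567.  -667.2  187. ]
```

View pics/side1c.png

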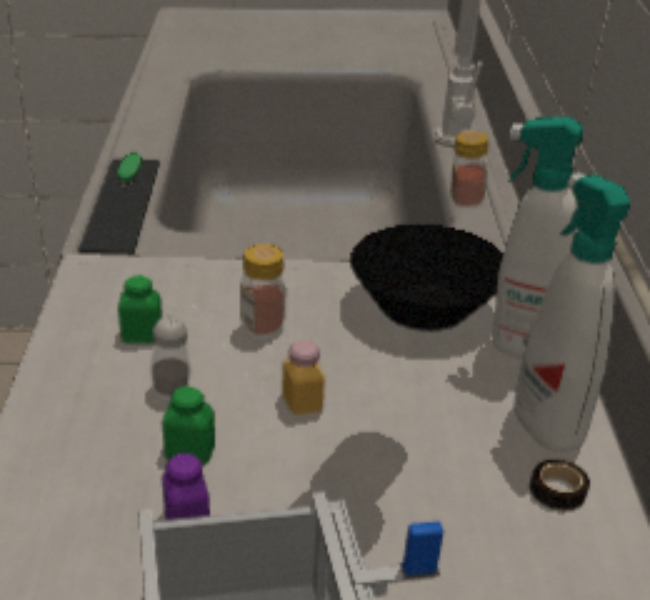

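The arm has not moved. The calls were refused because rows must carry the twist value too. The picture shows the jar untouched at side pixel ~(301,212).

Emit:
{"op": "drive_tool", "data": {
  "motion": [
    {"delta_pos": [0,0,0],"twist": 3.4,"hand": 1},
    {"delta_pos": [15,-18,0],"twist": 0,"hand": 1},
    {"delta_pos": [24,-28,0],"twist": 0,"hand": 1},
    {"delta_pos": [24,-28,0],"twist": 0,"hand": 1},
    {"delta_pos": [24,-28,0],"twist": 0,"hand": 1},
    {"delta_pos": [24,-28,0],"twist": 0,"hand": 1},
    {"delta_pos": [24,-28,0],"twist": 0,"hand": 1},
    {"delta_pos": [24,-28,0],"twist": 0,"hand": 1},
    {"delta_pos": [24,-28,0],"twist": 0,"hand": 1},
    {"delta_pos": [24,-28,0],"twist": 0,"hand": 1},
    {"delta_pos": [24,-28,0],"twist": 0,"hand": 1},
    {"delta_pos": [24,-28,0],"twist": 0,"hand": 1}
  ]
}}

```text
t: 1.4
ee_pos: [0.3838, -0.2094, 0.3028]
eef_rot: [180.0, -0.0, 19.3]
force: [0.8, -0.4, -0.8]
width: 0.0878
```

Emit:
{"op": "drive_tool", "data": {
  "motion": [
    {"delta_pos": [24,-28,0],"twist": 0,"hand": 1},
    {"delta_pos": [24,-28,0],"twist": 0,"hand": 1},
    {"delta_pos": [24,-28,0],"twist": 0,"hand": 1},
    {"delta_pos": [24,-28,0],"twist": 0,"hand": 1},
    {"delta_pos": [24,-28,0],"twist": 0,"hand": 1},
    {"delta_pos": [24,-28,0],"twist": 0,"hand": 1},
    {"delta_pos": [24,-28,0],"twist": 0,"hand": 1},
    {"delta_pos": [24,-28,0],"twist": 0,"hand": 1},
    {"delta_pos": [24,-28,0],"twist": 0,"hand": 1},
    {"delta_pos": [24,-28,0],"twist": 0,"hand": 1},
    {"delta_pos": [24,-28,0],"twist": 0,"hand": 1},
    {"delta_pos": [24,-28,0],"twist": 0,"hand": 1}
  ]
}}

```text
t: 2.6
ee_pos: [0.5443, 0.2032, 0.3026]
eef_rot: [180.0, 0.0, 19.3]
force: [0.7, -0.7, -0.3]
width: 0.0874
```

Emit:
{"op": "drive_tool", "data": {
  "motion": [
    {"delta_pos": [15,-20,10],"twist": 0,"hand": 1},
    {"delta_pos": [9,-13,20],"twist": 0,"hand": 1},
    {"delta_pos": [0,0,10],"twist": 0,"hand": 1},
    {"delta_pos": [0,0,0],"twist": 0,"hand": 1},
    {"delta_pos": [0,0,0],"twist": 0,"hand": 1}
  ]
}}

```text
t: 3.1
ee_pos: [0.5555, 0.2398, 0.2627]
eef_rot: [180.0, 0.0, 19.3]
force: [-0.4, -0.4, 0.3]
width: 0.0878
```

```bash
python3 -c "
from go import *
go([.556,.241,.115],19.3)
cap('side','side2')
a=cv2.imread('pics/side2.png')
cv2.imwrite('pics/side2c.png',cv2.resize(a[60:300,180:440],None,fx=2.5,fy=2.5))"
```

```text
t 3.1 p [0.5555 0.2398 0.2627] rot [1.7999e+02 5.0000e-02 1.9300e+01] F [-0.4 -0.4  0.3] w 0.0878
twist first -0.0 delta mm [  0.9  -1.  147.7]
```

View pics/side2c.png

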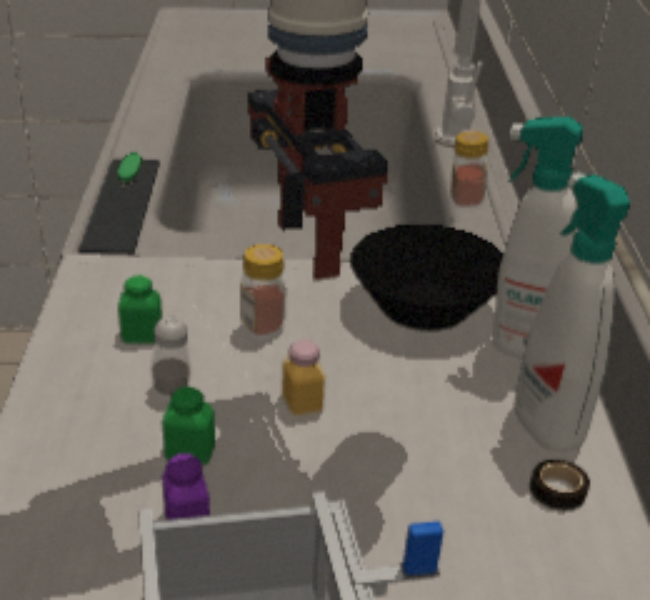

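The gripper hangs directly above the amber jar (side pixel about (301,212)), with the jaws across its 46 mm side. I descend now.

Emit:
{"op": "drive_tool", "data": {
  "motion": [
    {"delta_pos": [1,-1,20],"twist": 0,"hand": 1},
    {"delta_pos": [0,0,25],"twist": 0,"hand": 1},
    {"delta_pos": [0,0,25],"twist": 0,"hand": 1},
    {"delta_pos": [0,0,25],"twist": 0,"hand": 1},
    {"delta_pos": [0,0,20],"twist": 0,"hand": 1},
    {"delta_pos": [0,0,20],"twist": 0,"hand": 1},
    {"delta_pos": [0,0,14],"twist": 0,"hand": 1},
    {"delta_pos": [0,0,0],"twist": 0,"hand": 1},
    {"delta_pos": [0,0,0],"twist": 0,"hand": 1}
  ]
}}

```text
t: 4.05
ee_pos: [0.5568, 0.2418, 0.1144]
eef_rot: [-180.0, -0.0, 19.3]
force: [-0.7, -0.4, -0.1]
width: 0.0877
```

Emit:
{"op": "drive_tool", "data": {
  "motion": [
    {"delta_pos": [0,0,0],"twist": 0,"hand": 0.5},
    {"delta_pos": [0,0,0],"twist": 0,"hand": 0.2},
    {"delta_pos": [0,0,0],"twist": 0,"hand": 0},
    {"delta_pos": [0,0,0],"twist": 0,"hand": -0.5},
    {"delta_pos": [0,0,0],"twist": 0,"hand": -1},
    {"delta_pos": [0,0,0],"twist": 0,"hand": -1},
    {"delta_pos": [0,0,0],"twist": 0,"hand": -1},
    {"delta_pos": [0,0,0],"twist": 0,"hand": -1}
  ]
}}

```text
t: 4.85
ee_pos: [0.5565, 0.242, 0.1138]
eef_rot: [180.0, -0.0, 19.3]
force: [0.3, -1.3, 3.0]
width: 0.0464
```

Emit:
{"op": "drive_tool", "data": {
  "motion": [
    {"delta_pos": [0,0,-8],"twist": 0,"hand": -1},
    {"delta_pos": [0,0,-20],"twist": 0,"hand": -1},
    {"delta_pos": [0,0,-25],"twist": 0,"hand": -1},
    {"delta_pos": [0,0,-25],"twist": 0,"hand": -1},
    {"delta_pos": [0,0,-25],"twist": 0,"hand": -1},
    {"delta_pos": [0,0,-25],"twist": 0,"hand": -1},
    {"delta_pos": [0,0,-15],"twist": 0,"hand": -1},
    {"delta_pos": [0,0,0],"twist": 8.5,"hand": -1},
    {"delta_pos": [0,0,0],"twist": 0,"hand": -1}
  ]
}}

```text
t: 5.75
ee_pos: [0.5562, 0.2419, 0.2571]
eef_rot: [-180.0, -0.0, 10.7]
force: [-0.5, -0.4, -1.8]
width: 0.0463
```

```bash
python3 -c "
from go import *
go([.5157,-.0903,.257],10.8)
cap('side','side3')
a=cv2.imread('pics/side3.png')
cv2.imwrite('pics/side3c.png',cv2.resize(a[60:300,180:440],None,fx=2.5,fy=2.5))"
```

```text
t 5.75 p [0.5562 0.2419 0.2571] rot [-1.7999e+02 -2.0000e-02  1.0740e+01] F [-0.5 -0.4 -1.8] w 0.0463
twist first -0.06 delta mm [-1.021e+02  3.188e+02  1.000e-01]
```

View pics/side3c.png

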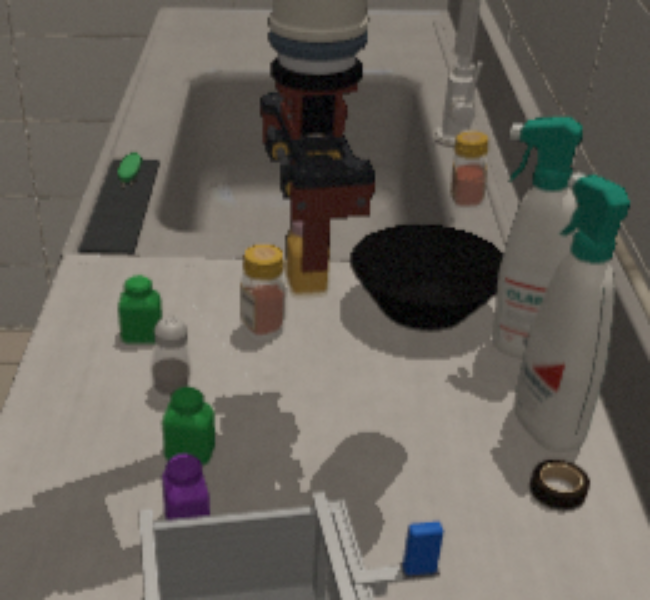

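The amber jar is held upright between the fingers (side pixel about (303,167)) and the bystanders are undisturbed. I carry it over the chamber.

Emit:
{"op": "drive_tool", "data": {
  "motion": [
    {"delta_pos": [-4,12,0],"twist": 0,"hand": -1},
    {"delta_pos": [-10,30,0],"twist": 0,"hand": -1},
    {"delta_pos": [-10,32,0],"twist": 0,"hand": -1},
    {"delta_pos": [-10,32,0],"twist": 0,"hand": -1},
    {"delta_pos": [-10,32,0],"twist": 0,"hand": -1},
    {"delta_pos": [-10,32,0],"twist": 0,"hand": -1},
    {"delta_pos": [-10,32,0],"twist": 0,"hand": -1},
    {"delta_pos": [-10,32,0],"twist": 0,"hand": -1},
    {"delta_pos": [-10,32,0],"twist": 0,"hand": -1},
    {"delta_pos": [-10,30,0],"twist": 0,"hand": -1},
    {"delta_pos": [-8,23,0],"twist": 0,"hand": -1},
    {"delta_pos": [0,0,0],"twist": 0,"hand": -1}
  ]
}}

```text
t: 7.0
ee_pos: [0.515, -0.0933, 0.2561]
eef_rot: [180.0, 0.1, 10.8]
force: [-0.1, -0.3, -1.5]
width: 0.046
```

Emit:
{"op": "drive_tool", "data": {
  "motion": [
    {"delta_pos": [0,0,0],"twist": 0,"hand": -1},
    {"delta_pos": [0,0,0],"twist": 0,"hand": -1}
  ]
}}

```text
t: 7.2
ee_pos: [0.5159, -0.09, 0.2564]
eef_rot: [-180.0, 0.0, 10.9]
force: [-0.6, 0.5, -1.3]
width: 0.0459
```

```bash
python3 -c "
from go import *
go([.5157,-.0903,.1205],10.8)
cap('side','side4');cap('top','top4')
a=cv2.imread('pics/side4.png');b=cv2.imread('pics/top4.png')
cv2.imwrite('pics/c4.png',np.hstack([cv2.resize(a[160:400,190:390],None,fx=2,fy=2),cv2.resize(b[100:300,340:540],None,fx=1.9,fy=2.4)]))"
```

```text
t 7.2 p [ 0.5159 -0.09    0.2564] rot [-1.7997e+02  3.0000e-02  1.0900e+01] F [-0.6  0.5 -1.3] w 0.0459
twist first 0.1 delta mm [ -0.3   0.3 135.9]
```

View pics/c4.png

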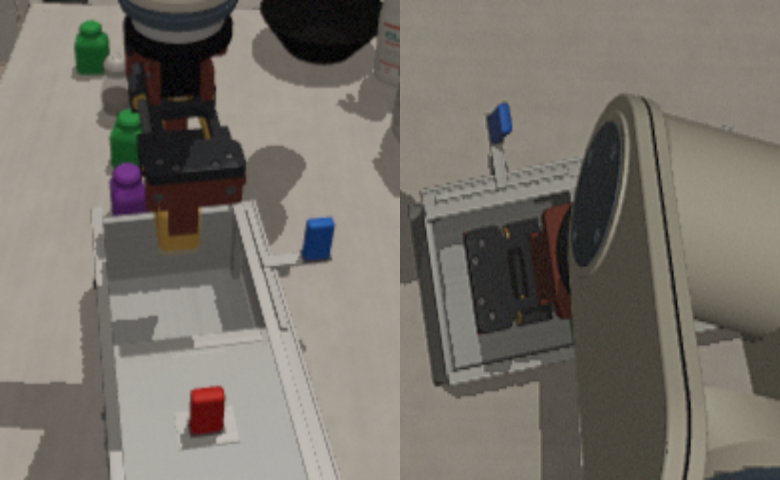

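The jar hangs centred over the chamber mouth. I lower it.

Emit:
{"op": "drive_tool", "data": {
  "motion": [
    {"delta_pos": [0,0,15],"twist": 0,"hand": -1},
    {"delta_pos": [0,0,20],"twist": 0,"hand": -1},
    {"delta_pos": [0,0,20],"twist": 0,"hand": -1},
    {"delta_pos": [0,0,20],"twist": 0,"hand": -1},
    {"delta_pos": [0,0,20],"twist": 0,"hand": -1},
    {"delta_pos": [0,0,15],"twist": 0,"hand": -1},
    {"delta_pos": [0,0,10],"twist": 0,"hand": -1},
    {"delta_pos": [0,0,6],"twist": 0,"hand": -1},
    {"delta_pos": [0,0,4],"twist": 0,"hand": -1},
    {"delta_pos": [0,0,2],"twist": 0,"hand": -1},
    {"delta_pos": [0,0,0],"twist": 0,"hand": -1},
    {"delta_pos": [0,0,0],"twist": 0,"hand": -1}
  ]
}}

```text
t: 8.5
ee_pos: [0.5164, -0.0906, 0.1251]
eef_rot: [180.0, -0.0, 10.8]
force: [1.3, -0.0, -1.8]
width: 0.046
```

Emit:
{"op": "drive_tool", "data": {
  "motion": [
    {"delta_pos": [0,0,1],"twist": 0,"hand": -1},
    {"delta_pos": [0,0,1],"twist": 0,"hand": -1},
    {"delta_pos": [0,0,1],"twist": 0,"hand": -1},
    {"delta_pos": [0,0,0],"twist": 0,"hand": -1},
    {"delta_pos": [0,0,0],"twist": 0,"hand": -1}
  ]
}}

```text
t: 9.0
ee_pos: [0.5161, -0.0905, 0.1216]
eef_rot: [-180.0, 0.0, 10.8]
force: [0.1, 0.1, -1.4]
width: 0.0461
```

Emit:
{"op": "drive_tool", "data": {
  "motion": [
    {"delta_pos": [0,0,1],"twist": 0,"hand": -1},
    {"delta_pos": [0,0,1],"twist": 0,"hand": -1},
    {"delta_pos": [0,0,0],"twist": 0,"hand": -1},
    {"delta_pos": [0,0,0],"twist": 0,"hand": -1}
  ]
}}

```text
t: 9.4
ee_pos: [0.5162, -0.0905, 0.1198]
eef_rot: [180.0, -0.0, 10.8]
force: [0.3, -0.3, 1.7]
width: 0.0458
```

The force changed from −1.4 to +1.7 N, so the jar is on the floor. I open part way and lift.

Emit:
{"op": "drive_tool", "data": {
  "motion": [
    {"delta_pos": [0,0,0],"twist": 0,"hand": 0.1},
    {"delta_pos": [0,0,0],"twist": 0,"hand": 0.2},
    {"delta_pos": [0,0,0],"twist": 0,"hand": 0.4},
    {"delta_pos": [0,0,0],"twist": 0,"hand": 0.4},
    {"delta_pos": [0,0,0],"twist": 0,"hand": 0.4},
    {"delta_pos": [0,0,0],"twist": 0,"hand": 0.4}
  ]
}}

```text
t: 10.0
ee_pos: [0.5161, -0.0905, 0.1197]
eef_rot: [-180.0, -0.0, 10.8]
force: [0.2, -0.2, 0.5]
width: 0.0614
```

Emit:
{"op": "drive_tool", "data": {
  "motion": [
    {"delta_pos": [0,0,-5],"twist": 0,"hand": 0.4},
    {"delta_pos": [0,0,-10],"twist": 0,"hand": 0.4},
    {"delta_pos": [0,0,-20],"twist": 0,"hand": 0.4},
    {"delta_pos": [0,0,-25],"twist": 0,"hand": 0.4},
    {"delta_pos": [0,0,-25],"twist": 0,"hand": 0.4},
    {"delta_pos": [0,0,-25],"twist": 0,"hand": 0.4},
    {"delta_pos": [0,0,-20],"twist": 0,"hand": 0.4},
    {"delta_pos": [0,0,0],"twist": 0,"hand": 0.4}
  ]
}}

```text
t: 10.8
ee_pos: [0.5176, -0.0908, 0.2531]
eef_rot: [179.9, -0.3, 10.8]
force: [-0.3, -0.4, 0.7]
width: 0.0616
```

```bash
python3 -c "
from go import *
t=np.radians(10.8);q=.148
go([.5435,-.2356,.250],10.8)
cap('side','side5');cap('top','top5')
a=cv2.imread('pics/side5.png');b=cv2.imread('pics/top5.png')
cv2.imwrite('pics/c5.png',np.hstack([cv2.resize(a[160:400,190:390],None,fx=2,fy=2),cv2.resize(b[100:300,340:540],None,fx=1.9,fy=2.4)]))"
```

```text
t 10.8 p [ 0.5176 -0.0908  0.2531] rot [179.87  -0.33  10.84] F [-0.3 -0.4  0.7] w 0.0616
twist first 0.04 delta mm [ -1.7 147.1   3.1]
```

View pics/c5.png

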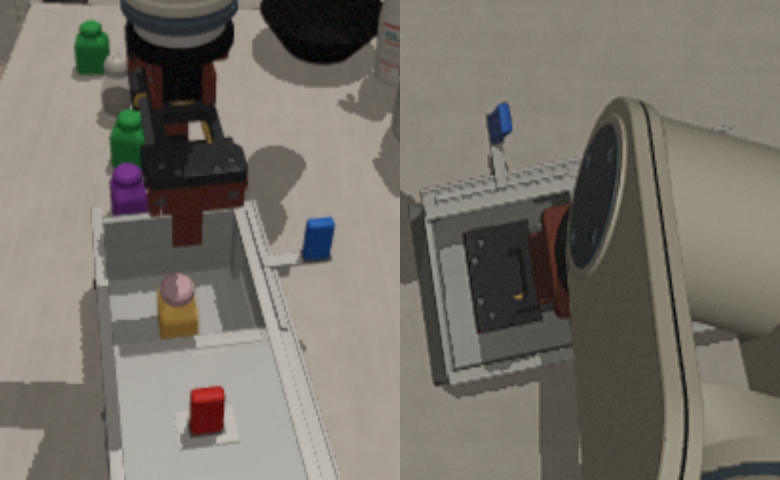

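The jar stands upright in the chamber, at side view about (279,314). Next is the red grip.

Emit:
{"op": "drive_tool", "data": {
  "motion": [
    {"delta_pos": [-1,20,0],"twist": 0,"hand": 0.4},
    {"delta_pos": [-1,30,0],"twist": 0,"hand": 0.4},
    {"delta_pos": [0,30,0],"twist": 0,"hand": 0.4},
    {"delta_pos": [0,30,0],"twist": 0,"hand": 0.4},
    {"delta_pos": [0,25,0],"twist": 0,"hand": 0.4},
    {"delta_pos": [0,12,0],"twist": 0,"hand": 0.4},
    {"delta_pos": [0,0,0],"twist": 0,"hand": 0.4},
    {"delta_pos": [0,0,0],"twist": 0,"hand": 0.4}
  ]
}}

```text
t: 11.7
ee_pos: [0.5412, -0.2345, 0.2488]
eef_rot: [-179.9, 0.1, 10.8]
force: [0.4, -0.5, 0.4]
width: 0.0617
```

```bash
python3 -c "
from go import *
go([.5435,-.2356,.191],10.8)
cap('side','side6')
a=cv2.imread('pics/side6.png')
cv2.imwrite('pics/c6.png',cv2.resize(a[160:420,190:390],None,fx=2.3,fy=2.3))"
```

```text
t 11.7 p [ 0.5412 -0.2345  0.2488] rot [-1.7992e+02  8.0000e-02  1.0820e+01] F [ 0.4 -0.5  0.4] w 0.0617
twist first 0.02 delta mm [ 2.1  1.5 57.8]
```

View pics/c6.png

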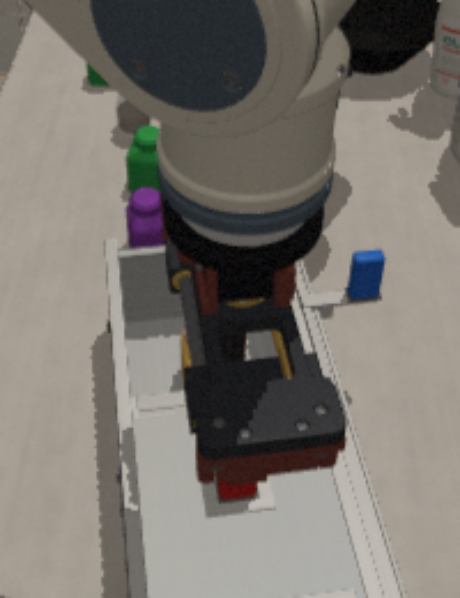

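The gripper is over the red grip, which shows just under it.

Emit:
{"op": "drive_tool", "data": {
  "motion": [
    {"delta_pos": [2,1,10],"twist": 0,"hand": 0.4},
    {"delta_pos": [0,0,15],"twist": 0,"hand": 0.4},
    {"delta_pos": [0,0,15],"twist": 0,"hand": 0.4},
    {"delta_pos": [0,0,12],"twist": 0,"hand": 0.4},
    {"delta_pos": [0,0,5],"twist": 0,"hand": 0.4},
    {"delta_pos": [0,0,0],"twist": 0,"hand": 0.4},
    {"delta_pos": [0,0,0],"twist": 0,"hand": 0},
    {"delta_pos": [0,0,0],"twist": 0,"hand": -0.4},
    {"delta_pos": [0,0,0],"twist": 0,"hand": -0.7},
    {"delta_pos": [0,0,0],"twist": 0,"hand": -1},
    {"delta_pos": [0,0,0],"twist": 0,"hand": -1},
    {"delta_pos": [0,0,0],"twist": 0,"hand": -1}
  ]
}}

```text
t: 12.95
ee_pos: [0.544, -0.2359, 0.1928]
eef_rot: [180.0, -0.0, 10.8]
force: [0.3, -0.4, 0.2]
width: 0.0171
```

Emit:
{"op": "drive_tool", "data": {
  "motion": [
    {"delta_pos": [0,0,0],"twist": 0,"hand": -1},
    {"delta_pos": [0,0,0],"twist": 0,"hand": -1}
  ]
}}

```text
t: 13.15
ee_pos: [0.544, -0.236, 0.1928]
eef_rot: [180.0, -0.0, 10.8]
force: [-0.3, -1.3, 1.7]
width: 0.0117
```

```bash
python3 -c "
from go import *
go([.5157,-.0903,.191],10.8)"
```

```text
t 13.15 p [ 0.544  -0.236   0.1928] rot [ 1.7998e+02 -1.0000e-02  1.0830e+01] F [-0.3 -1.3  1.7] w 0.0117
twist first 0.03 delta mm [  -0.5 -148.5    1.8]
```

Width is 11.7 mm, so the grip is pinched. I slide it along tool −y.

Emit:
{"op": "drive_tool", "data": {
  "motion": [
    {"delta_pos": [0,-4,0],"twist": 0,"hand": -1},
    {"delta_pos": [0,-10,0],"twist": 0,"hand": -1},
    {"delta_pos": [0,-15,0],"twist": 0,"hand": -1},
    {"delta_pos": [0,-20,0],"twist": 0,"hand": -1},
    {"delta_pos": [0,-20,0],"twist": 0,"hand": -1},
    {"delta_pos": [0,-20,0],"twist": 0,"hand": -1},
    {"delta_pos": [0,-20,0],"twist": 0,"hand": -1},
    {"delta_pos": [0,-15,0],"twist": 0,"hand": -1},
    {"delta_pos": [0,-10,0],"twist": 0,"hand": -1},
    {"delta_pos": [0,-6,0],"twist": 0,"hand": -1},
    {"delta_pos": [0,0,0],"twist": 0,"hand": -1},
    {"delta_pos": [0,0,0],"twist": 0,"hand": -1}
  ]
}}

```text
t: 14.35
ee_pos: [0.5177, -0.0982, 0.1928]
eef_rot: [-180.0, 0.0, 10.8]
force: [0.3, 0.9, 3.3]
width: 0.0117
```

Emit:
{"op": "drive_tool", "data": {
  "motion": [
    {"delta_pos": [0,-3,0],"twist": 0,"hand": -1},
    {"delta_pos": [0,-2,0],"twist": 0,"hand": -1},
    {"delta_pos": [0,0,0],"twist": 0,"hand": -1},
    {"delta_pos": [0,0,0],"twist": 0,"hand": -1}
  ]
}}

```text
t: 14.75
ee_pos: [0.5168, -0.0937, 0.1928]
eef_rot: [180.0, -0.0, 10.8]
force: [1.2, -1.0, 3.9]
width: 0.0118
```

```bash
python3 -c "
from go import *
go([.5157,-.0903,.191],10.8)"
```

```text
t 14.75 p [ 0.5168 -0.0937  0.1928] rot [ 1.7999e+02 -1.0000e-02  1.0820e+01] F [ 1.2 -1.   3.9] w 0.0118
twist first 0.02 delta mm [-0.5 -3.5  1.8]
```

Keep nudging until the stop is felt.

Emit:
{"op": "drive_tool", "data": {
  "motion": [
    {"delta_pos": [0,-2,0],"twist": 0,"hand": -1},
    {"delta_pos": [0,-1,0],"twist": 0,"hand": -1},
    {"delta_pos": [0,0,0],"twist": 0,"hand": -1},
    {"delta_pos": [0,0,0],"twist": 0,"hand": -1}
  ]
}}

```text
t: 15.15
ee_pos: [0.5165, -0.0919, 0.1928]
eef_rot: [179.9, -0.0, 10.9]
force: [0.6, -10.5, 2.6]
width: 0.012
```

Emit:
{"op": "drive_tool", "data": {
  "motion": [
    {"delta_pos": [0,-1,0],"twist": 0,"hand": -1},
    {"delta_pos": [0,-1,0],"twist": 0,"hand": -1},
    {"delta_pos": [0,0,0],"twist": 0,"hand": -1},
    {"delta_pos": [0,0,0],"twist": 0,"hand": -1}
  ]
}}

```text
t: 15.55
ee_pos: [0.5164, -0.0916, 0.1928]
eef_rot: [179.7, -0.1, 10.9]
force: [1.3, -21.5, -0.7]
width: 0.0118
```

Stop reached: −21 N along y with no further motion. I release, lift and look.

Emit:
{"op": "drive_tool", "data": {
  "motion": [
    {"delta_pos": [0,0,0],"twist": 0,"hand": -0.5},
    {"delta_pos": [0,0,0],"twist": 0,"hand": 0},
    {"delta_pos": [0,0,0],"twist": 0,"hand": 0.2},
    {"delta_pos": [0,0,0],"twist": 0,"hand": 0.2},
    {"delta_pos": [0,0,0],"twist": 0,"hand": 0.2},
    {"delta_pos": [0,0,-10],"twist": 0,"hand": 0.2},
    {"delta_pos": [0,0,-20],"twist": 0,"hand": 0.2},
    {"delta_pos": [0,0,-20],"twist": 0,"hand": 0.2},
    {"delta_pos": [0,0,-20],"twist": 0,"hand": 0.2},
    {"delta_pos": [0,0,0],"twist": 0,"hand": 0.2},
    {"delta_pos": [0,0,0],"twist": 0,"hand": 0.2}
  ]
}}

```text
t: 16.65
ee_pos: [0.5158, -0.0885, 0.2631]
eef_rot: [180.0, -0.1, 10.8]
force: [-0.4, 0.4, -0.7]
width: 0.0529
```

```bash
python3 -c "
from go import *
go([.6378,-.0669,.262],10.8)
cap('side','side7')
cap('top','top7')
a=cv2.imread('pics/side7.png');b=cv2.imread('pics/top7.png')
cv2.imwrite('pics/c7.png',np.hstack([cv2.resize(a[160:400,190:390],None,fx=2,fy=2),cv2.resize(b[100:300,340:540],None,fx=1.9,fy=2.4)]))"
```

```text
t 16.65 p [ 0.5158 -0.0885  0.2631] rot [ 1.7998e+02 -7.0000e-02  1.0840e+01] F [-0.4  0.4 -0.7] w 0.0529
twist first 0.04 delta mm [123.9   1.7   1.1]
```

View pics/c7.png

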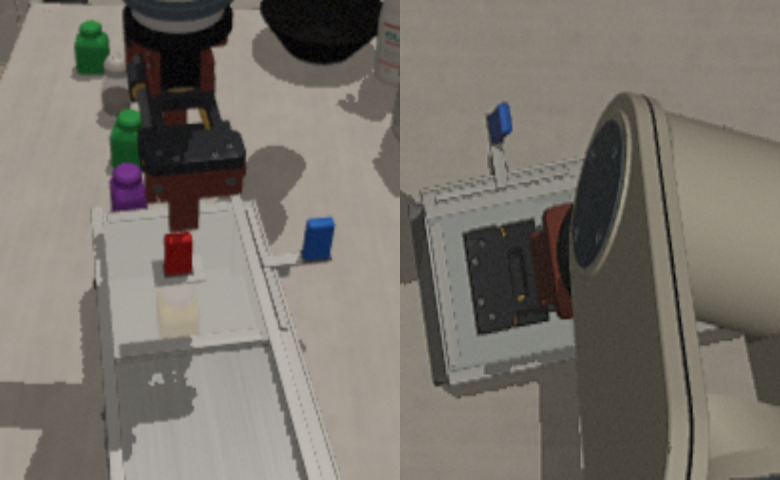

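The top door covers the chamber and the jar stands upright under it, with the red grip over it at (279,287). Next is the blue grip.

Emit:
{"op": "drive_tool", "data": {
  "motion": [
    {"delta_pos": [12,0,0],"twist": 0,"hand": 0.2},
    {"delta_pos": [25,0,0],"twist": 0,"hand": 0.2},
    {"delta_pos": [28,0,0],"twist": 0,"hand": 0.2},
    {"delta_pos": [28,1,0],"twist": 0,"hand": 0.2},
    {"delta_pos": [20,1,0],"twist": 0,"hand": 0.2},
    {"delta_pos": [11,0,0],"twist": 0,"hand": 0.2},
    {"delta_pos": [0,0,0],"twist": 0,"hand": 0.2},
    {"delta_pos": [0,0,0],"twist": 0,"hand": 0.2}
  ]
}}

```text
t: 17.55
ee_pos: [0.6373, -0.0671, 0.2619]
eef_rot: [-180.0, 0.1, 10.8]
force: [-0.6, -0.4, 0.3]
width: 0.0525
```

```bash
python3 -c "
from go import *
go([.6378,-.0669,.192],10.8)
cap('side','side8')
cap('top','top8')
a=cv2.imread('pics/side8.png');b=cv2.imread('pics/top8.png')
cv2.imwrite('pics/c8.png',np.hstack([cv2.resize(a[160:400,190:390],None,fx=2,fy=2),cv2.resize(b[100:300,340:540],None,fx=1.9,fy=2.4)]))"
```

```text
t 17.55 p [ 0.6373 -0.0671  0.2619] rot [-1.7997e+02  1.0000e-01  1.0850e+01] F [-0.6 -0.4  0.3] w 0.0525
twist first 0.05 delta mm [ 0.6 -0.1 69.9]
```

View pics/c8.png

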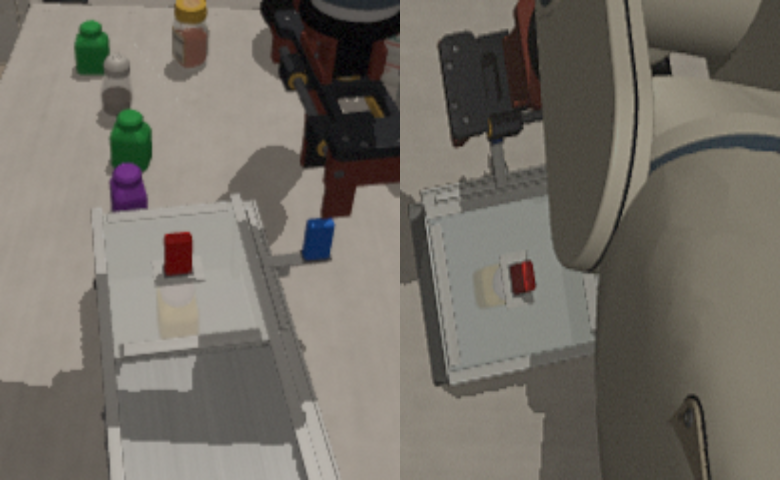

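The gripper is above the blue grip. I descend and pinch.

Emit:
{"op": "drive_tool", "data": {
  "motion": [
    {"delta_pos": [0,0,15],"twist": 0,"hand": 0.2},
    {"delta_pos": [0,0,20],"twist": 0,"hand": 0.2},
    {"delta_pos": [0,0,18],"twist": 0,"hand": 0.2},
    {"delta_pos": [0,0,12],"twist": 0,"hand": 0.2},
    {"delta_pos": [0,0,4],"twist": 0,"hand": 0.2},
    {"delta_pos": [0,0,0],"twist": 0,"hand": 0.2},
    {"delta_pos": [0,0,0],"twist": 0,"hand": -0.2},
    {"delta_pos": [0,0,0],"twist": 0,"hand": -0.6},
    {"delta_pos": [0,0,0],"twist": 0,"hand": -1},
    {"delta_pos": [0,0,0],"twist": 0,"hand": -1},
    {"delta_pos": [0,0,0],"twist": 0,"hand": -1},
    {"delta_pos": [0,0,0],"twist": 0,"hand": -1}
  ]
}}

```text
t: 18.85
ee_pos: [0.6383, -0.0686, 0.1939]
eef_rot: [179.8, -0.0, 10.9]
force: [0.5, -9.2, 0.2]
width: 0.0119
```

Emit:
{"op": "drive_tool", "data": {
  "motion": [
    {"delta_pos": [0,4,0],"twist": 0,"hand": -1},
    {"delta_pos": [0,10,0],"twist": 0,"hand": -1},
    {"delta_pos": [0,15,0],"twist": 0,"hand": -1},
    {"delta_pos": [0,20,0],"twist": 0,"hand": -1},
    {"delta_pos": [0,20,0],"twist": 0,"hand": -1},
    {"delta_pos": [0,20,0],"twist": 0,"hand": -1},
    {"delta_pos": [0,20,0],"twist": 0,"hand": -1},
    {"delta_pos": [0,15,0],"twist": 0,"hand": -1},
    {"delta_pos": [0,12,0],"twist": 0,"hand": -1},
    {"delta_pos": [0,8,0],"twist": 0,"hand": -1},
    {"delta_pos": [0,0,0],"twist": 0,"hand": -1},
    {"delta_pos": [0,0,0],"twist": 0,"hand": -1}
  ]
}}

```text
t: 20.05
ee_pos: [0.6653, -0.2099, 0.1939]
eef_rot: [179.9, -0.0, 10.8]
force: [0.6, -1.8, 4.5]
width: 0.0119
```

Emit:
{"op": "drive_tool", "data": {
  "motion": [
    {"delta_pos": [0,2,0],"twist": 0,"hand": -1},
    {"delta_pos": [0,2,0],"twist": 0,"hand": -1},
    {"delta_pos": [0,1,0],"twist": 0,"hand": -1},
    {"delta_pos": [0,0,0],"twist": 0,"hand": -1},
    {"delta_pos": [0,0,0],"twist": 0,"hand": -1}
  ]
}}

```text
t: 20.55
ee_pos: [0.666, -0.2137, 0.1939]
eef_rot: [180.0, -0.0, 10.8]
force: [0.2, 0.3, 5.2]
width: 0.0119
```

Emit:
{"op": "drive_tool", "data": {
  "motion": [
    {"delta_pos": [0,1,0],"twist": 0,"hand": -1},
    {"delta_pos": [0,1,0],"twist": 0,"hand": -1},
    {"delta_pos": [0,0,0],"twist": 0,"hand": -1},
    {"delta_pos": [0,0,0],"twist": 0,"hand": -1}
  ]
}}

```text
t: 20.95
ee_pos: [0.6664, -0.2156, 0.1939]
eef_rot: [180.0, -0.0, 10.8]
force: [0.3, 0.2, 6.1]
width: 0.0119
```

Emit:
{"op": "drive_tool", "data": {
  "motion": [
    {"delta_pos": [0,1,0],"twist": 0,"hand": -1},
    {"delta_pos": [0,1,0],"twist": 0,"hand": -1},
    {"delta_pos": [0,0,0],"twist": 0,"hand": -1},
    {"delta_pos": [0,0,0],"twist": 0,"hand": -1}
  ]
}}

```text
t: 21.35
ee_pos: [0.6666, -0.2164, 0.1939]
eef_rot: [-179.9, 0.0, 10.9]
force: [-1.4, 6.9, 7.7]
width: 0.0117
```

Emit:
{"op": "drive_tool", "data": {
  "motion": [
    {"delta_pos": [0,1,0],"twist": 0,"hand": -1},
    {"delta_pos": [0,1,0],"twist": 0,"hand": -1},
    {"delta_pos": [0,0,0],"twist": 0,"hand": -1},
    {"delta_pos": [0,0,0],"twist": 0,"hand": -1}
  ]
}}

```text
t: 21.75
ee_pos: [0.6667, -0.2166, 0.1939]
eef_rot: [-179.8, 0.1, 10.9]
force: [-2.7, 14.1, 10.2]
width: 0.0116
```

Stop reached: 14 N and no motion. I release, lift and move clear for a view.

Emit:
{"op": "drive_tool", "data": {
  "motion": [
    {"delta_pos": [0,0,0],"twist": 0,"hand": -0.5},
    {"delta_pos": [0,0,0],"twist": 0,"hand": 0},
    {"delta_pos": [0,0,0],"twist": 0,"hand": 0.2},
    {"delta_pos": [0,0,0],"twist": 0,"hand": 0.2},
    {"delta_pos": [0,0,0],"twist": 0,"hand": 0.2},
    {"delta_pos": [0,0,-10],"twist": 0,"hand": 0.2},
    {"delta_pos": [0,0,-20],"twist": 0,"hand": 0.2},
    {"delta_pos": [0,0,-25],"twist": 0,"hand": 0.2},
    {"delta_pos": [0,0,-25],"twist": 0,"hand": 0.2},
    {"delta_pos": [0,0,-25],"twist": 0,"hand": 0.2},
    {"delta_pos": [0,0,0],"twist": 0,"hand": 0.2}
  ]
}}

```text
t: 22.85
ee_pos: [0.6688, -0.2202, 0.3037]
eef_rot: [179.8, -0.4, 10.8]
force: [0.8, -0.1, 0.1]
width: 0.0528
```

Emit:
{"op": "drive_tool", "data": {
  "motion": [
    {"delta_pos": [-10,10,0],"twist": 0,"hand": 0.2},
    {"delta_pos": [-20,20,0],"twist": 0,"hand": 0.2},
    {"delta_pos": [-20,25,0],"twist": 0,"hand": 0.2},
    {"delta_pos": [-20,25,0],"twist": 0,"hand": 0.2},
    {"delta_pos": [-20,25,0],"twist": 0,"hand": 0.2},
    {"delta_pos": [-20,25,0],"twist": 0,"hand": 0.2},
    {"delta_pos": [-20,25,0],"twist": 0,"hand": 0.2},
    {"delta_pos": [-20,25,0],"twist": 0,"hand": 0.2},
    {"delta_pos": [-20,25,0],"twist": 0,"hand": 0.2},
    {"delta_pos": [-20,20,0],"twist": 0,"hand": 0.2},
    {"delta_pos": [-10,10,0],"twist": 0,"hand": 0.2},
    {"delta_pos": [0,0,0],"twist": 0,"hand": 0.2}
  ]
}}

```text
t: 24.05
ee_pos: [0.5128, -0.4892, 0.2972]
eef_rot: [-179.9, 0.1, 10.7]
force: [-0.5, -0.1, 0.5]
width: 0.0526
```

Emit:
{"op": "drive_tool", "data": {
  "motion": [
    {"delta_pos": [-15,15,0],"twist": 0,"hand": 0.2},
    {"delta_pos": [-20,20,0],"twist": 0,"hand": 0.2},
    {"delta_pos": [-20,20,0],"twist": 0,"hand": 0.2},
    {"delta_pos": [-20,20,0],"twist": 0,"hand": 0.2},
    {"delta_pos": [-10,10,0],"twist": 0,"hand": 0.2},
    {"delta_pos": [0,0,0],"twist": 0,"hand": 0.2},
    {"delta_pos": [0,0,0],"twist": 0,"hand": 0.2}
  ]
}}

```text
t: 24.75
ee_pos: [0.4477, -0.5866, 0.2984]
eef_rot: [-180.0, -0.0, 10.8]
force: [0.6, 0.7, 0.0]
width: 0.0527
```

Run:
```python
from meas import *
print(bot.get_obs()['t'],bot.get_obs()['ee_pos'])
for n in('top','side'):
    p,d=cap(n,n+'9');W=cloud(n,p,d)
    hsv=cv2.cvtColor(p,cv2.COLOR_RGB2HSV);H,S,V=[hsv[...,i].astype(int) for i in range(3)]
    z=W[...,2].copy(); z[d==0]=-1;near=z<.2
    blue=(H>100)&(H<125)&(S>120)&(z>.14)&near; red=((H<6)|(H>174))&(S>160)&(V>50)&(z>.14)&near&(W[...,0]>.4)
    t=np.radians(10.8)
    for nm,m in(('blue',blue),('red',red)):
        q=W[m]
        if len(q)<5: print(nm,len(q)); continue
        r=np.array(cv2.minAreaRect((q[:,:2]*1000).astype(np.float32))[0])/1000-[.5157,-.0903]
        print(n,nm,len(q),'hatch xy',round(r[0]*np.cos(t)+r[1]*np.sin(t),4),round(-r[0]*np.sin(t)+r[1]*np.cos(t),4))
    if n=='top':
        for nm,(u,v) in dict(salt=(223,261),spice=(162,215)).items():
            b=np.zeros(z.shape,bool); b[v-20:v+20,u-20:u+20]=1; print(nm,W[b&(z>.04)&near].mean(0).round(4))
a=cv2.imread('pics/side9.png');b=cv2.imread('pics/top9.png')
cv2.imwrite('pics/c9.png',np.hstack([cv2.resize(a[160:420,190:390],None,fx=2,fy=2),cv2.resize(b[100:300,340:540],None,fx=1.9,fy=2.6)]))
```

```text
24.75 [ 0.44771926 -0.58663269  0.29840298]
top blue 79 hatch xy 0.1246 -0.15
top red 66 hatch xy 0.0 -0.0003
salt [0.4204 0.2551 0.0766]
spice [0.5088 0.3717 0.0902]
side blue 134 hatch xy 0.1237 -0.1527
side red 83 hatch xy -0.0008 -0.0031
```

View pics/c9.png

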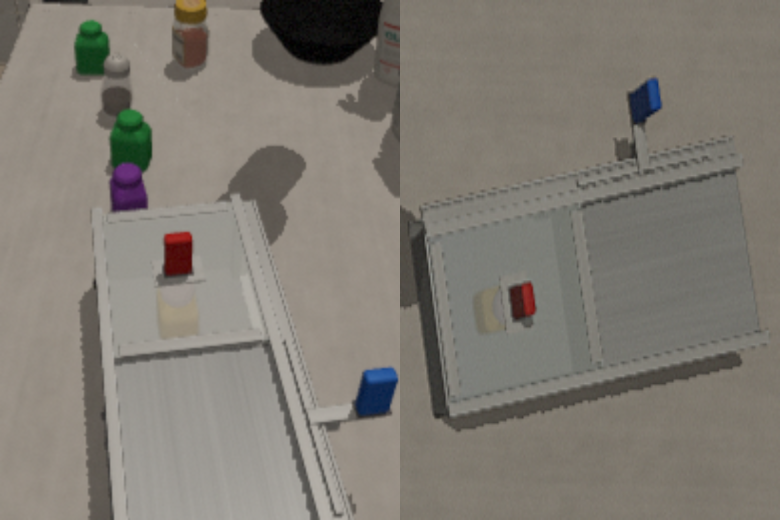

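The picture shows the red grip at the chamber centre, with the top door shut and the jar upright under it. The blue grip is at the far right, q≈0.150, and the bystanders are unmoved. I hand the job in.

```bash
python3 -c "
from bench import bot
print(bot.sign_off())"
```

```text
the job is handed in; nothing more can be done
None
```

The job is done and handed in at about 25 s. I put the amber jar in the chamber through the top door and slid that door shut to its stop. Only then did I slide the rear door open to its stop, and I moved the arm well clear before handing in.

**Last checks:**
- **Top door:** the red grip is 0.3 mm from the shut position in the top view. It stopped firmly at about 21 N.
- **Rear door:** the blue grip is at 0.150 m, fully open, in the top view. It stopped firmly at about 14 N.
- **Jar:** it stands upright in the chamber, seen through the clear door in both views.
- **Bystanders:** the salt shaker and spice jar moved less than 1 mm by measurement. The green and purple look-alikes next to the hatch look undisturbed.

**Disagreements:**
- The side camera put both grips 2–3 mm further to the hatch's −y than the top camera did. I put this down to calibration and to the side camera seeing only some faces, since both doors were against their stops.
- My first move calls were refused because their rows lacked the twist value; nothing moved.

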